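Gauge a glass test plate and hold it up label end uppermost

TASK

Take the thickness of the glass test plate lying on the gauge's anvil: press the gauge's thumb cap gently down until the foot stands on the plate, keep it there for about a second, and let it rise again. Then find the plate's frosted end by its notched corner, grip the plate by its clear glass only, bring it out from under the foot and hold it up well clear of everything, about 25 cm above the bench, sloping at about 45 degrees with the frosted end uppermost and the label face upwards. Finish while holding it still like that, and leave the waiting plate and the other things on the bench where they are.

Things in the scene. Friction and masses are not known exactly. Their poses are not given: they have to be found in the camera images.
- gauge: Gauge stand: granite base 22 mm thick, x -55 to +115, y -55 to +55 mm; round column 22 mm across at x = +80 mm, 205 mm tall; cross arm 26 mm wide, z 135 to 161 mm, from the column to the upright barrel at x = y = 0 (22 mm across, z 102 to 185 mm). Origin on the bench under the barrel; x towards the column, y across the stand, z up. Above its base only the anvil is wider than +-14 mm in y.
- anvil (a point): Centre of the top of the stand's square steel anvil (50 x 50 mm, 55 mm above the bench, below the barrel); axes as the stand's. One of two like plates lies on it along the stand's y, its ends overhanging by about 50 mm. Such a plate comes out by moving to the stand's -x side, 50 mm or more, before it is raised past the foot.
- spindle (a joint): Travel of the gauge spindle, m: 0 fully up (its spring returns it), growing downwards, end stop 0.022. The flat foot at its lower end (16 mm across) is 22 mm above the anvil when up, 16 mm above a plate lying there; standing on the 6 mm plate it reads about 0.016. Spring 2 N at the top, 3 N at the plate.
- cap_top (a point): Centre of the top of the gauge's black thumb cap (28 mm across, 10 mm high) above the barrel, 228 mm above the bench when up. Pressed straight down it lowers the spindle; with the foot on the plate (16 mm down) the cap gives 6 mm more on its own spring (4 to 6.4 N), the foot then pressing with 1 to 4 N. Let go, it rises.
- rest: Raised grey rest (90 x 80 mm foot, two rails, top 55 mm above the bench), about 230 mm from the anvil to the stand's +y side, with the waiting plate across its rails. Origin at the middle of its underside. Fixed.
- plate_a_center (a point): Centre (half-way up) of a glass plate 150 x 40 x 6 mm, 90 g. x: along it, towards the frosted end (x +45 to +75 mm, matt; the rest is clear); y across; z out of the label face, up at the start. The +x +y corner has an 8 x 8 mm notch. On the anvil or the rest, varies. To grip its clear end on the anvil beside the barrel, lean the gripper's body 15 to 20 degrees out over that end.
- plate_b_center (a point): Centre (half-way up) of a glass plate 150 x 40 x 6 mm, 90 g. x: along it, towards the frosted end (x +45 to +75 mm, matt; the rest is clear); y across; z out of the label face, up at the start. The +x +y corner has an 8 x 8 mm notch. On the anvil or the rest, varies. To grip its clear end on the anvil beside the barrel, lean the gripper's body 15 to 20 degrees out over that end.
- setting_block: Bystander, loose: steel setting block 50 x 35 x 9 mm lying near the gauge; origin at its underside.
- pen: Bystander, loose: capped marker pen 130 mm long, 15 mm thick, near the gauge; origin at its underside.
- tape: Bystander, loose: roll of tape, 72 mm across, 19 mm high, to one side of the gauge; origin at its underside.
- multimeter: Bystander, loose: dark hand multimeter 180 x 85 x 36 mm; origin at its underside.
- cutter: Bystander, loose: snap-off cutter 135 x 24 x 16 mm; origin at its underside.
- screwdriver: Bystander, loose: screwdriver, 180 mm long; origin at its underside.
- brush: Bystander, loose: dusting brush, 180 mm long; origin at its underside.
Not all that is in view belongs to the job. What is shaped like the part that bears plate_a_center but red is not meant.

How it is judged (in metres and radians):
On the way, in this order (a step that is already met when the one before it is completed fails the run):
1. the gauge foot stands on the plate on the anvil for half a second (value of joint spindle above 0.0145 m and (contact force between spindle and plate_a above 0.3 N or contact force between spindle and plate_b above 0.3 N)), for 0.5 s.
2. the spindle has risen again (value of joint spindle below 0.003 m), for 0.1 s.
At the end, for the whole second after the job is handed in: The plate from the anvil is held still in the fingers, its centre over 200 mm above the bench, clear of the gauge stand, rising 25 degrees or more towards the frosted end, its label face within 65 degrees of straight up; the spindle is up; the waiting plate is within 20 mm of its start (((height (world z) of plate_a_center above 0.2 m and angle between plate_a_center's own x axis and vertical below 1.13 rad and angle between plate_a_center's own z axis and vertical below 1.13 rad and contact force between the fingers and plate_a above 0.5 N and contact force between plate_a and gauge below 0.05 N and linear speed of plate_a below 0.05 m/s and angular speed of plate_a below 0.4 rad/s and horizontal distance between plate_b_center and anvil above 0.12 m and distance of plate_b_center from where it was at the start of the episode below 0.02 m and value of joint spindle below 0.003 m) or (height (world z) of plate_b_center above 0.2 m and angle between plate_b_center's own x axis and vertical below 1.13 rad and angle between plate_b_center's own z axis and vertical below 1.13 rad and contact force between the fingers and plate_b above 0.5 N and contact force between plate_b and gauge below 0.05 N and linear speed of plate_b below 0.05 m/s and angular speed of plate_b below 0.4 rad/s and horizontal distance between plate_a_center and anvil above 0.12 m and distance of plate_a_center from where it was at the start of the episode below 0.02 m and value of joint spindle below 0.003 m))); the arm keeps its last pose, push and grip.
It fails at once if the fingers touch the frosted end of a plate (contact force between the fingers and plate_a_c1 above 0.3 N or contact force between the fingers and plate_a_c2 above 0.3 N or contact force between the fingers and plate_b_c1 above 0.3 N or contact force between the fingers and plate_b_c2 above 0.3 N).
It fails at once if the foot is pressed onto the plate with more than 20 N (contact force between spindle and plate_a above 20 N or contact force between spindle and plate_b above 20 N).
It fails at once if a bystander is moved more than 30 mm (distance of any of setting_block, pen, tape, multimeter, cutter, screwdriver, brush from where it was at the start of the episode above 0.03 m).
It also fails if it takes over 51 s, if anything falls off the work surface, if the arm or the gripper's body presses on something with over 40 N, if the wrist force passes 120 N, or if a joint passes its speed limit or range.

ROBOT

A 6-joint arm with a two-finger parallel gripper is mounted at the origin on the work surface. World frame = base frame: x ahead of the robot, y to its left, z up, the work surface at z = 0. Lengths are in m, angles in degrees, forces in N, time in s.
With the tool pointing down it reaches from about 0.375 to 0.9 m from the base axis. Payload 3.1 kg.
Tool frame: the origin (TCP) lies on the centre line of the jaws, within the pads' length; the fingertips stand 25 mm ahead of it and the grasp point (between the pads) lies 6 mm ahead of it; z points along the fingers, y is the line along which they close (so a half turn about z gives the same grasp; the last joint's range is limited). The gripper opens to 87 mm and grips with 3 to 60 N. Pads are 19 mm wide; open, the fingers measure 117 mm over their backs; the gripper's body (75 mm by 190 mm) begins 51 mm behind the grasp point.
Start: joints at [-80.873, 30.224, 82.088, -0, 67.689, -10.227], TCP at [0.207, -0.59, 0.248] pointing down, gripper open.
Joint ranges: [-176.69, 176.69], [-43.24, 126.21], [12.49, 139.97], [-82, 262], [0, 151.66], [-163.58, 163.58]. Speed limits (degrees/s): [159.86, 159.86, 180, 180, 180, 180].

INTERFACE

Orientations are given as a 3x3 rotation matrix whose columns are the frame's x, y, z axes.
In Python, from rig import bot, cams, models gives the robot as it stands. The module is installed in compiled form; this text tells all that it offers.
- The arm moves only by the shell command python3 -m handwheel 'ROWS' [OPENING]. ROWS is JSON, a list of rows, each a list of 6 numbers: the shift along the world's x, y, z each as a share of 1 m, from -1 to 1, then the turn, a rotation vector about the world's x, y, z each as a share of 2 rad, from -1 to 1. In form: [[dx, dy, dz, wx, wy, wz], ...]. A call has exactly 8 rows; each row is the pose to reach, as a shift and turn from the pose commanded when the call began; what a row does not reach only later rows make up. A row lasts 1/12 s, in which the tool goes at most 41.7 mm and 7.16 degrees, less where a joint would pass 70% of its speed; a pose out of reach is approached as far as the arm can. A call with a number of a shift or a turn outside -1 to 1 is refused whole. A call with a gripper value outside its range is refused whole. OPENING is the opening, from -1 (shut) to 1 (fully open), so that 0 is half open, set as the call begins (- or left out, the last holds). The fingers move at their own pace and stop on an object; the grip force is fixed at half the most. Time passes only in rows, so rows that repeat a pose let the fingers close, or fill a call up. It gives the time, the measured TCP pose, the force, the opening and the grip force at its end, in the units of the state.
- bot.read_state(): the state, without advancing time (a new reading comes with each control period).
- cams.capture(name): name is "scene" or "top" or "wrist"; returns (picture, depth): 384x512x3 uint8, blue, green, red; 384x512 float32, m along the optical axis (not along the pixel's ray), 0 where there is no reading.
- cams.calibration(name): a dict with "mtx" (3x3 intrinsics, pixels), "R" (3x3) and "t" (3): a world point X has camera coordinates R X + t; the wrist camera has in their place "tool_from_camera" (4x4, takes a point from camera to tool coordinates, whose origin is the TCP and whose axes are the flange's). Camera axes: x right, y down, z forward; pixel columns grow to the right and rows downward; lengths in m; the calibration is good to about 2 mm. A picture is of the moment at which its call begins: read the wrist's pose just before it. calibration takes no time and is no camera call.
- bot.hand_in(): hands the job in; it is judged then, once.
Trained networks look in the newest picture that a camera, given by its name, has taken for a name from the list of things; names that differ only in an ending like _2 or _b are one class to them, and where a whole thing is asked for, a point or a joint stands for the part that bears it (a point fixed in the world has none). Each returns a list of dicts, best first, with "conf" (0 to 1); they miss things now and then, are a little off and sometimes report something else, mostly with a low value. They report only what shows in the picture. A call takes as long as a camera call. They do not tell look-alikes from the thing itself.
- models.spot_in(query, camera): "position" ([column, row] in pixels, amid what is visible of it).
- models.tip_of(query, camera): "position" ([column, row] in pixels: a listed point, or the origin of a listed thing).
The state is a dict: "time_s": time; "joint_positions": joint angles; "qvel": joint speeds; "tau": joint torques, N m; "position": TCP position; "tcp_rot": TCP orientation; "force": force on the tool from outside, world axes, zero at the start; "moment": the same for the moment, N m; "opening": opening from 0.0 (shut) to 1.0 (fully open); "grasp_force": force on a finger pad.
Only numpy, scipy, OpenCV 4.12 (cv2) and the standard library are available. Lean on these libraries where they do the work, as an engineer would, in place of code of your own. Each camera call takes 0.05 s, during which the arm holds its last target. There are 200 camera calls.

## Working session

There is one attempt and no reset: what is moved stays moved. The work goes in short steps, Python scripts to look and compute and a shell command to move; the robot and the scene stay as the last step left them, time stands still between calls to the robot, and variables do not carry over. Pictures are saved under pics/ and viewed, at most 10 in all, crops included, and the job is handed in when it is done.

```bash
mkdir -p pics
cat > h.py <<'E'
import numpy as np, cv2
from rig import bot, cams, models
def cam(n):
    c=cams.calibration(n)
    if n=="wrist":
        s=bot.read_state(); T=np.eye(4); T[:3,:3]=np.array(s["tcp_rot"]);T[:3,3]=s["position"]
        W=T@np.array(c["tool_from_camera"])
    else:
        E=np.eye(4);E[:3,:3]=c["R"];E[:3,3]=np.ravel(c["t"]);W=np.linalg.inv(E)
    return np.array(c["mtx"]),W
def world(K,W,D,px):
    u,v=int(round(px[0])),int(round(px[1]))
    p=D[max(0,v-1):v+2,max(0,u-1):u+2];p=p[p>0]
    if len(p)==0:return None
    d=np.median(p)
    return (W@np.r_[d*np.linalg.inv(K)@[px[0],px[1],1],1])[:3]
def onz(K,W,px,z):
    r=W[:3,:3]@np.linalg.inv(K)@[px[0],px[1],1];o=W[:3,3]
    return o+r*(z-o[2])/r[2]
E
cat > a.py <<'E'
from h import *
np.set_printoptions(precision=4,suppress=True)
for n in ["scene","top"]:
    K,W=cam(n); P,D=cams.capture(n); cv2.imwrite(f"pics/{n}0.png",P); np.savez(f"{n}0.npz",P=P,D=D,K=K,W=W)
    print(n,W[:3,3],W[:3,2])
    for q in ["gauge","anvil","cap_top","rest","plate_a_center"]:
        for r in models.tip_of(q,n)[:4]:
            print(q,np.round(r["position"]),round(r["conf"],2),world(K,W,D,r["position"]))
    for q in ["setting_block","pen","tape","multimeter","cutter","screwdriver","brush"]:
        for r in models.spot_in(q,n)[:1]:
            print(q,np.round(r["position"]),round(r["conf"],2),world(K,W,D,r["position"]))
print(bot.read_state())
E
python3 a.py
```

```text
scene [ 0.942  -0.5672  1.1532] [-0.3598  0.3778 -0.8531]
gauge [244. 207.] 0.92 [ 0.5211 -0.1487  0.0596]
gauge [215. 201.] 0.53 [ 0.4051 -0.1769  0.0017]
anvil [247. 198.] 0.9 [ 0.5043 -0.1161  0.0609]
cap_top [243. 172.] 0.63 [ 0.5036 -0.1278  0.2286]
rest [288. 167.] 0.61 [0.5235 0.0779 0.0543]
plate_a_center [111. 261.] 0.94 [ 0.3149 -0.5612  0.0073]
plate_a_center [325. 136.] 0.83 [0.5203 0.32   0.0058]
plate_a_center [247. 197.] 0.54 [ 0.5024 -0.115   0.0627]
pen [214. 201.] 0.61 [ 0.4016 -0.1814  0.002 ]
tape [211. 244.] 0.48 [ 0.512  -0.3009  0.0029]
cutter [302. 259.] 0.75 [ 0.77   -0.1452  0.0188]
screwdriver [350. 204.] 0.61 [0.7706 0.12   0.0236]
brush [236. 168.] 0.7 [ 0.366  -0.0288  0.0128]
top [ 0.4157 -0.1329  1.3134] [ 0.105  -0.0007 -0.9945]
gauge [256. 213.] 0.86 [ 0.4899 -0.126   0.0632]
gauge [128. 271.] 0.42 [0.3209 0.2738 0.0153]
anvil [252. 210.] 0.81 [ 0.489  -0.1186  0.2259]
cap_top [254. 207.] 0.66 [ 0.4955 -0.123   0.2269]
rest [255. 204.] 0.68 [ 0.5033 -0.126   0.2271]
rest [182. 210.] 0.6 [0.5051 0.0953 0.0635]
plate_a_center [119. 207.] 0.88 [0.5195 0
[... 399 characters left out ...]
[259. 126.] 0.63 [ 0.771  -0.1419  0.0163]
screwdriver [177. 129.] 0.69 [0.764  0.1198 0.0249]
brush [118. 275.] 0.6 [0.3084 0.3003 0.0206]
{'time_s': 1.3, 'joint_positions': array([-80.871 ,  30.2241,  82.087 ,  -0.0006,  67.6881, -10.2286]), 'qvel': array([-0.1031,  0.0316, -0.0316, -0.0698, -0.0549, -0.0476]), 'tau': array([ -0.0004, -44.0018, -17.6982,   0.0633,   0.0504,  -0.    ]), 'position': array([ 0.2072, -0.5897,  0.2475]), 'tcp_rot': array([[ 0.9435,  0.3315, -0.    ],
       [ 0.3315, -0.9435, -0.    ],
       [-0.    ,  0.    , -1.    ]]), 'force': array([-0.0989, -1.0106, -0.2756]), 'moment': array([-0.0735, -0.0133, -0.0104]), 'grasp_force': 0.0, 'opening': 0.994858006168263}
```

Run:
```python
import cv2,numpy as np
a=cv2.imread("pics/scene0.png")[110:290,150:390];b=cv2.imread("pics/top0.png")[110:290,130:370]
cv2.imwrite("pics/m0.png",np.vstack([cv2.resize(x,(800,600),interpolation=cv2.INTER_CUBIC)[:, :] for x in [a]]))
cv2.imwrite("pics/m1.png",cv2.resize(b,(800,600),interpolation=cv2.INTER_CUBIC))
```

```text
(no output)
```

View pics/m0.png

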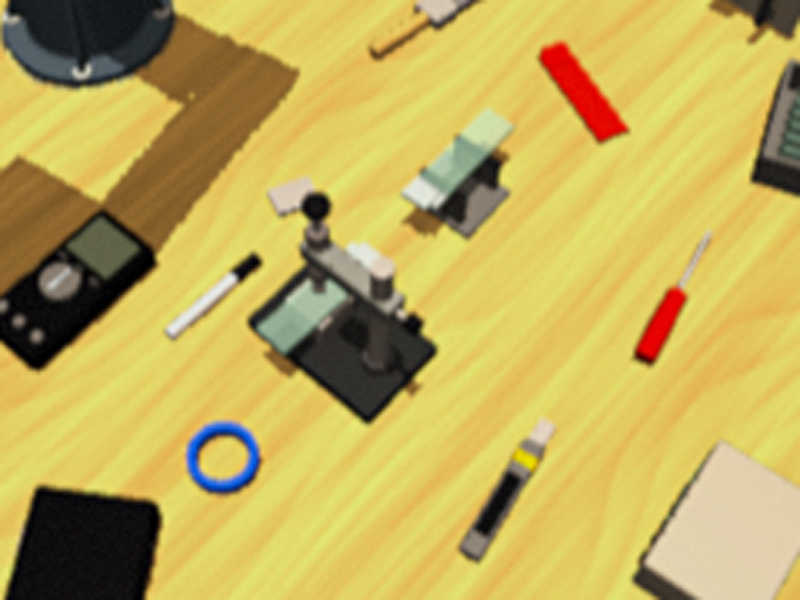

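View pics/m1.png

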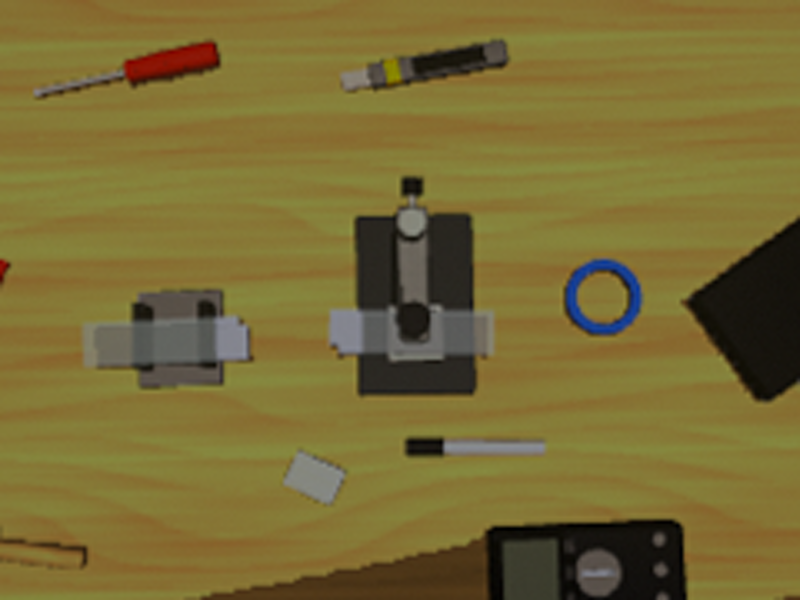

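The top view (m1) shows the stand at about (412, 320) with its column towards +x. The plate's matt end is on the left, towards +y, at about (345, 332), with the notch at its lower-left corner (335, 350). The clear end is at (485, 332). The rest stands to the left at (180, 340) and the red decoy lies beyond it. Next I refine the pose from the depth data.

Run:
```python
from h import *
np.set_printoptions(precision=4,suppress=True)
for n in ["scene","top"]:
    f=np.load(n+"0.npz");D,K,W,P=f["D"],f["K"],f["W"],f["P"]
    v,u=np.mgrid[:384,:512]
    c=np.stack([u,v,np.ones_like(u)],-1).reshape(-1,3)@np.linalg.inv(K).T*D.reshape(-1,1)
    X=c@W[:3,:3].T+W[:3,3]; ok=(D.ravel()>0)&(np.hypot(X[:,0]-.5,X[:,1]+.12)<.16); X=X[ok]
    for nm,lo,hi in [("cap",.222,.24),("coltop",.198,.213),("arm",.153,.17),("plate/anvil",.052,.068),("base",.012,.03)]:
        S=X[(X[:,2]>lo)&(X[:,2]<hi)]
        if len(S)<4: print(n,nm,len(S));continue
        r=cv2.minAreaRect(S[:,:2].astype(np.float32)*1000)
        print(n,nm,len(S),S.mean(0),S.min(0),S.max(0),"rect",np.round(r[0]),np.round(r[1]),round(r[2],1))
    # cap centre: project px with tip_of onto plane z=.228
for n in ["scene","top"]:
    f=np.load(n+"0.npz")
    px={"scene":[(243,172),],"top":[(254,207)]}[n]
    for p in px: print(n,onz(f["K"],f["W"],p,.228))
# plate corners from m1 picture (top)
f=np.load("top0.npz")
for p in [(330,310),(362,308),(345,354),(494,313),(492,356)]:
    q=(130+p[0]*.3,110+p[1]*.3); print(p,onz(f["K"],f["W"],q,.061))
for p in [(356,217),(471,214),(359,393),(475,393)]:
    q=(130+p[0]*.3,110+p[1]*.3); print("base",p,onz(f["K"],f["W"],q,.022))
```

```text
scene cap 61 [ 0.5018 -0.122   0.2275] [ 0.4898 -0.1347  0.222 ] [ 0.514  -0.1075  0.2317] rect [ 500. -121.] [24. 26.] 42.7
scene coltop 48 [ 0.5768 -0.122   0.2046] [ 0.5029 -0.1315  0.1981] [ 0.5912 -0.111   0.2091] rect [ 548. -118.] [20. 88.] 85.1
scene arm 243 [ 0.5552 -0.1243  0.1603] [ 0.4885 -0.1353  0.153 ] [ 0.6283 -0.1074  0.1694] rect [ 558. -121.] [140.  27.] 1.4
scene plate/anvil 398 [ 0.5064 -0.1261  0.0607] [ 0.476  -0.1929  0.052 ] [0.5923 0.0392 0.068 ] rect [535. -77.] [232. 116.] 88.8
scene base 954 [ 0.5352 -0.1419  0.0211] [ 0.364  -0.2798  0.0121] [ 0.617  -0.0148  0.0297] rect [ 479. -156.] [230. 276.] 77.1
top cap 85 [ 0.5006 -0.1214  0.2275] [ 0.4885 -0.1337  0.2226] [ 0.5129 -0.1098  0.2326] rect [ 501. -122.] [24. 24.] 88.3
top coltop 52 [ 0.5807 -0.1207  0.2042] [ 0.5713 -0.1297  0.1983] [ 0.5908 -0.1105  0.2073] rect [ 581. -120.] [19. 20.] 89.1
top arm 250 [ 0.5525 -0.1211  0.16  ] [ 0.4871 -0.1341  0.1532] [ 0.6272 -0.1082  0.1699] rect [ 557. -122.] [ 25. 140.] 89.1
top plate/anvil 626 [ 0.499  -0.1102  0.0607] [ 0.4757 -0.1914  0.0521] [0.5253 0.0397 0.0668] rect [501. -76.] [231.  49.] 88.8
top base 1288 [ 0.516  -0.132   0.0209] [ 0.3673 -0.2785  0.012 ] [ 0.6163 -0.0192  0.0299] rect [ 481. -156.] [229. 269.] 78.4
scene [ 0.5022 -0.1276  0.228 ]
top [ 0.4965 -0.123   0.228 ]
(330, 310) [ 0.5224 -0.0458  0.061 ]
(362, 308) [ 0.5237 -0.075   0.061 ]
(345, 354) [ 0.4821 -0.059   0.061 ]
(494, 313) [ 0.517  -0.1951  0.061 ]
(492, 356) [ 0.4779 -0.1924  0.061 ]
base (356, 217) [ 0.6136 -0.0686  0.022 ]
base (471, 214) [ 0.6145 -0.1775  0.022 ]
base (359, 393) [ 0.4475 -0.0693  0.022 ]
base (475, 393) [ 0.4456 -0.1776  0.022 ]
```

```bash
python3 -m handwheel '[[0.02,0.03,0.01,0,0,0.04],[0.05,0.08,0.02,0,0,0.1],[0.07,0.11,0.03,0,0,0.16],[0.09,0.145,0.04,0,0,0.2],[0.11,0.175,0.05,0,0,0.25],[0.13,0.205,0.06,0,0,0.29],[0.15,0.24,0.06,0,0,0.33],[0.165,0.265,0.06,0,0,0.37]]' -1; python3 -m handwheel '[[0.02,0.03,0,0,0,0.04],[0.04,0.06,0,0,0,0.08],[0.06,0.095,0,0,0,0.12],[0.075,0.12,0,0,0,0.16],[0.09,0.145,0,0,0,0.2],[0.11,0.175,0,0,0,0.23],[0.12,0.19,0,0,0,0.246],[0.129,0.203,0,0,0,0.246]]'
```

```text
time_s: 1.97
position: [0.3734, -0.3222, 0.3087]
tcp_rot: [[0.469, 0.883, 0.002], [0.883, -0.469, -0.001], [0.0, 0.002, -1.0]]
force: [0.0, -0.7, -0.5]
opening: 0.478
grasp_force: 0.0
time_s: 2.63
position: [0.502, -0.1197, 0.3077]
tcp_rot: [[-0.002, 1.0, 0.0], [1.0, 0.002, 0.0], [0.0, 0.0, -1.0]]
force: [-0.3, -0.4, -0.4]
opening: 0.005
grasp_force: 0.0
```

Run:
```python
from h import *
np.set_printoptions(precision=4,suppress=True)
K,W=cam("wrist");P,D=cams.capture("wrist");cv2.imwrite("pics/w0.png",P)
v,u=np.mgrid[:384,:512]
c=np.stack([u,v,np.ones_like(u)],-1).reshape(-1,3)@np.linalg.inv(K).T*D.reshape(-1,1)
X=c@W[:3,:3].T+W[:3,3];X=X[D.ravel()>0]
for nm,lo,hi in [("cap",.224,.24),("coltop",.2,.21),("plate",.056,.066)]:
    S=X[(X[:,2]>lo)&(X[:,2]<hi)&(np.hypot(X[:,0]-.5,X[:,1]+.12)<.12)]
    if len(S): print(nm,len(S),S.mean(0),S.min(0),S.max(0))
print(bot.read_state()["position"],W[:3,3])
```

```text
cap 1018 [ 0.5016 -0.12    0.2275] [ 0.4886 -0.1341  0.2241] [ 0.5154 -0.1069  0.2295]
coltop 613 [ 0.5809 -0.1201  0.2045] [ 0.5705 -0.1317  0.2   ] [ 0.5926 -0.1098  0.2069]
plate 2211 [ 0.5035 -0.084   0.0606] [ 0.4784 -0.1666  0.056 ] [ 0.5856 -0.043   0.0659]
[ 0.5031 -0.1181  0.3078] [ 0.5016 -0.0393  0.4445]
```

View pics/w0.png

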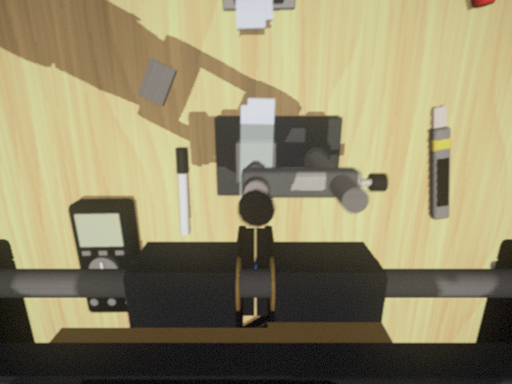

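The wrist view shows the matt end at about (258, 110), towards +y, with its notch at the upper-left corner (243, 100). The cap is at (257, 207), almost under the fingers. Next I press it down.

```bash
python3 -m handwheel '[[-0.001,-0.002,-0.015,0,0,0],[-0.001,-0.002,-0.035,0,0,0],[-0.001,-0.002,-0.048,0,0,0],[-0.001,-0.002,-0.053,0,0,0],[-0.001,-0.002,-0.057,0,0,0],[-0.001,-0.002,-0.061,0,0,0],[-0.001,-0.002,-0.064,0,0,0],[-0.001,-0.002,-0.064,0,0,0]]'
```

```text
time_s: 3.35
position: [0.5002, -0.1239, 0.2437]
tcp_rot: [[0.001, 1.0, 0.0], [1.0, -0.001, -0.0], [-0.0, 0.0, -1.0]]
force: [-1.3, 0.5, 2.9]
opening: 0.004
grasp_force: 1.2
```

```bash
python3 -m handwheel '[[0,0.001,-0.002,0,0,0],[0,0.001,-0.004,0,0,0],[0,0.001,-0.006,0,0,0],[0,0.001,-0.007,0,0,0],[0,0.001,-0.008,0,0,0],[0,0.001,-0.009,0,0,0],[0,0.001,-0.0095,0,0,0],[0,0.001,-0.0095,0,0,0]]'; python3 -c "
from rig import bot
s=bot.read_state();print(s['position'],s['force'])"
```

```text
time_s: 4.02
position: [0.5008, -0.1232, 0.2344]
tcp_rot: [[0.001, 1.0, 0.002], [1.0, -0.001, -0.001], [-0.001, 0.002, -1.0]]
force: [0.4, -2.6, 4.3]
opening: 0.008
grasp_force: 2.5
[ 0.50078522 -0.12317632  0.23440074] [ 0.35352866 -2.60510829  4.25229078]
```

```bash
H='x'; python3 -m handwheel '[[0,0,-0.001,0,0,0],[0,0,-0.001,0,0,0],[0,0,-0.001,0,0,0],[0,0,-0.001,0,0,0],[0,0,-0.001,0,0,0],[0,0,-0.001,0,0,0],[0,0,-0.001,0,0,0],[0,0,-0.001,0,0,0]]'; python3 -m handwheel '[[0,0,0,0,0,0],[0,0,0,0,0,0],[0,0,0,0,0,0],[0,0,0,0,0,0],[0,0,0,0,0,0],[0,0,0,0,0,0],[0,0,0,0,0,0],[0,0,0,0,0,0]]'
```

```text
time_s: 4.68
position: [0.5008, -0.1232, 0.2335]
tcp_rot: [[0.001, 1.0, 0.002], [1.0, -0.001, -0.001], [-0.001, 0.002, -1.0]]
force: [-0.0, -2.5, 5.8]
opening: 0.004
grasp_force: 2.7
time_s: 5.35
position: [0.5008, -0.1232, 0.2335]
tcp_rot: [[0.001, 1.0, 0.002], [1.0, -0.001, -0.001], [-0.001, 0.002, -1.0]]
force: [-0.2, -2.0, 4.9]
opening: 0.002
grasp_force: 2.7
```

```bash
python3 -m handwheel '[[0,0,0.004,0,0,0],[0,0,0.008,0,0,0],[0,0,0.013,0,0,0],[0,0,0.02,0,0,0],[0,0,0.03,0,0,0],[0,0,0.05,0,0,0],[0,0,0.075,0,0,0],[0,0,0.1,0,0,0]]'; python3 -m handwheel '[[0,-0.01,0.02,0.03,0,-0.002],[0,-0.03,0.03,0.06,0,-0.005],[0,-0.05,0.03,0.09,0,-0.007],[-0.001,-0.06,0.03,0.12,0,-0.009],[-0.002,-0.07,0.02,0.15,0,-0.011],[-0.003,-0.07,0.01,0.175,0,-0.013],[-0.003,-0.07,0,0.175,0,-0.013],[-0.003,-0.07,0,0.175,0,-0.013]]' 1; python3 -c "
from rig import bot
s=bot.read_state();print(s['position'],s['force'],s['joint_positions'])"
```

```text
time_s: 6.02
position: [0.4989, -0.1216, 0.3336]
tcp_rot: [[0.001, 1.0, -0.003], [1.0, -0.001, 0.002], [0.002, -0.003, -1.0]]
force: [0.9, -0.5, -0.2]
opening: 0.007
grasp_force: 0.0
time_s: 6.68
position: [0.4957, -0.1919, 0.3308]
tcp_rot: [[0.029, 1.0, 0.0], [0.938, -0.027, 0.346], [0.346, -0.01, -0.938]]
force: [0.8, -0.3, 0.7]
opening: 0.526
grasp_force: 0.0
[ 0.49568612 -0.19192885  0.33081781] [ 0.81859819 -0.27133463  0.66571792] [-41.40236567  22.21505304  84.94881722  15.08269079  86.65868969
 -42.46809648]
```

Run:
```python
from h import *
np.set_printoptions(precision=4,suppress=True)
K,W=cam("wrist");P,D=cams.capture("wrist");cv2.imwrite("pics/w1.png",P)
v,u=np.mgrid[:384,:512]
c=np.stack([u,v,np.ones_like(u)],-1).reshape(-1,3)@np.linalg.inv(K).T*D.reshape(-1,1)
X=c@W[:3,:3].T+W[:3,3];X=X[D.ravel()>0]
for y in np.arange(-.2,-.03,.02):
    S=X[(X[:,2]>.056)&(X[:,2]<.068)&(abs(X[:,1]-y)<.006)&(abs(X[:,0]-.5)<.04)]
    if len(S): print(round(y,2),len(S),S.mean(0),np.percentile(S[:,0],[2,98]),S[:,1].min())
s=bot.read_state();print(s["position"],s["opening"],W[:3,3])
```

```text
-0.18 259 [ 0.5003 -0.1799  0.0606] [0.4813 0.5191] -0.1857983068173299
-0.16 255 [ 0.501  -0.1599  0.0605] [0.4818 0.5198] -0.16598124582803425
-0.14 258 [ 0.5013 -0.1401  0.0605] [0.4823 0.5205] -0.14598929830833804
-0.12 22 [ 0.4831 -0.1202  0.0602] [0.477  0.4854] -0.12508169420676807
-0.1 2 [ 0.4832 -0.1052  0.0612] [0.4831 0.4832] -0.10570722046734919
-0.08 40 [ 0.4991 -0.077   0.0606] [0.4837 0.5223] -0.08356249621138728
-0.06 246 [ 0.5035 -0.06    0.0606] [0.4843 0.5228] -0.06593793084506111
-0.04 46 [ 0.507  -0.0446  0.0603] [0.4916 0.5233] -0.045969879313219664
[ 0.4963 -0.1916  0.332 ] 0.5725704701928865 [ 0.4978 -0.164   0.4869]
```

View pics/w1.png

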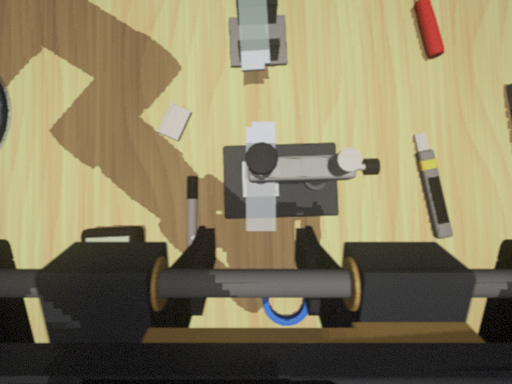

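The clear end lies below the open jaws at about (262, 210), past the barrel. The matt end is at (262, 130), on the far side. Next I descend.

```bash
python3 -m handwheel '[[0.002,0.004,-0.02,0,0,0],[0.004,0.008,-0.05,0,0,0],[0.004,0.012,-0.08,0,0,0],[0.004,0.012,-0.11,0,0,0],[0.004,0.012,-0.14,0,0,0],[0.004,0.012,-0.17,0,0,0],[0.004,0.012,-0.19,0,0,0],[0.004,0.012,-0.2,0,0,0]]'; python3 -m handwheel '[[0,0,-0.01,0,0,0],[0,0,-0.02,0,0,0],[0,0,-0.03,0,0,0],[0,0,-0.04,0,0,0],[0,0,-0.05,0,0,0],[0,0,-0.06,0,0,0],[0,0,-0.068,0,0,0],[0,0,-0.068,0,0,0]]'; python3 -c "
from rig import bot
s=bot.read_state();print(s['position'],s['force'],s['joint_positions'])"
```

```text
time_s: 7.4
position: [0.5005, -0.1787, 0.1316]
tcp_rot: [[0.025, 1.0, 0.001], [0.938, -0.024, 0.345], [0.344, -0.007, -0.939]]
force: [-0.4, -0.1, -0.0]
opening: 0.992
grasp_force: 0.0
time_s: 8.07
position: [0.5004, -0.1802, 0.0634]
tcp_rot: [[0.027, 1.0, 0.002], [0.938, -0.026, 0.344], [0.344, -0.007, -0.939]]
force: [0.7, 0.5, 0.2]
opening: 0.999
grasp_force: 0.0
[ 0.50041598 -0.18020984  0.06344015] [0.71679866 0.53550551 0.20396152] [-40.18670316  43.18917335  97.79381436  19.15036527  53.79325947
 -51.97841751]
```

```bash
python3 -m handwheel '[[0,0,0,0,0,0],[0,0,0,0,0,0],[0,0,0,0,0,0],[0,0,0,0,0,0],[0,0,0,0,0,0],[0,0,0,0,0,0],[0,0,0,0,0,0],[0,0,0,0,0,0]]' -1; python3 -m handwheel '[[0,0,0,0,0,0],[0,0,0,0,0,0],[0,0,0,0,0,0],[0,0,0.001,0,0,0],[0,0,0.002,0,0,0],[0,0,0.004,0,0,0],[0,0,0.006,0,0,0],[0,0,0.006,0,0,0]]'
```

```text
time_s: 8.73
position: [0.5012, -0.1807, 0.0652]
tcp_rot: [[0.026, 1.0, 0.005], [0.939, -0.026, 0.343], [0.343, -0.005, -0.939]]
force: [-0.1, -0.5, 0.1]
opening: 0.478
grasp_force: 0.0
time_s: 9.4
position: [0.5013, -0.1808, 0.0714]
tcp_rot: [[0.026, 1.0, 0.005], [0.939, -0.026, 0.342], [0.342, -0.004, -0.94]]
force: [-0.1, -1.0, -1.0]
opening: 0.45
grasp_force: 30.0
```

```bash
python3 -m handwheel '[[-0.005,0,0,0,0,0],[-0.015,0,0,0,0,0],[-0.03,0,0,0,0,0],[-0.045,0,0,0,0,0],[-0.06,0,0,0,0,0],[-0.075,0,0,0,0,0],[-0.085,0,0,0,0,0],[-0.09,0,0,0,0,0]]'
python3 - <<'E'
from h import *
K,W=cam("wrist");P,D=cams.capture("wrist");cv2.imwrite("pics/w2.png",P)
s=bot.read_state();print(s["position"],s["force"],s["opening"],s["joint_positions"])
v,u=np.mgrid[:384,:512]
c=np.stack([u,v,np.ones_like(u)],-1).reshape(-1,3)@np.linalg.inv(K).T*D.reshape(-1,1)
X=c@W[:3,:3].T+W[:3,3];X=X[D.ravel()>0]
for y in np.arange(-.2,-.02,.02):
    S=X[(X[:,2]>.035)&(X[:,2]<.1)&(abs(X[:,1]-y)<.006)&(abs(X[:,0]-.41)<.035)]
    if len(S): print(round(y,2),len(S),np.median(S,0))
E
```

```text
time_s: 10.07
position: [0.4092, -0.18, 0.0712]
tcp_rot: [[0.028, 1.0, 0.003], [0.938, -0.027, 0.344], [0.344, -0.006, -0.939]]
force: [0.3, 0.7, -0.3]
opening: 0.451
grasp_force: 30.0
[ 0.40912826 -0.18008408  0.07114614] [-0.26573821  0.61899017 -0.99333943] 0.45282171757736545 [-47.1323905   39.45667147 109.12232066  18.59931327  47.87822012
 -60.02156236]
-0.2 316 [ 0.42882119 -0.1960612   0.0912358 ]
-0.18 1989 [ 0.4116526  -0.17676184  0.06724202]
-0.16 2122 [ 0.40871729 -0.16093419  0.06646275]
-0.14 1781 [ 0.40966752 -0.14008346  0.06640027]
-0.12 1764 [ 0.41025255 -0.12000666  0.06629841]
-0.1 1717 [ 0.41062854 -0.10007184  0.06617664]
-0.08 1694 [ 0.41113499 -0.07996992  0.06604248]
-0.06 1637 [ 0.41139385 -0.06004546  0.06590361]
-0.04 424 [ 0.41487097 -0.04410813  0.06577108]
```

View pics/w2.png

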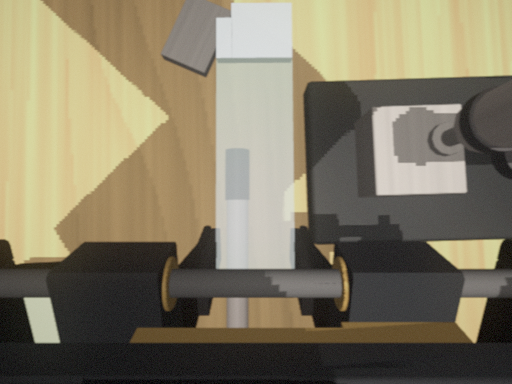

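The plate sits level in the fingers, held by clear glass. The matt end with its notch is at about (255, 30) and the anvil at (420, 150) is empty. Next I raise it and then tilt it.

```bash
python3 -m handwheel '[[0,0,0.005,0,0,0],[0,0,0.02,0,0,0],[0,0,0.04,0,0,0],[0,0,0.07,0,0,0],[0,0,0.1,0,0,0],[0,0,0.13,0,0,0],[0,0,0.15,0,0,0],[0,0,0.16,0,0,0]]'; python3 -m handwheel '[[0,-0.005,0,0.015,0,0],[0,-0.01,0,0.04,0,0],[0,-0.02,0,0.07,0,0],[0,-0.03,0,0.1,0,0],[0,-0.04,0,0.13,0,0],[0,-0.05,0,0.16,0,0],[0,-0.055,0,0.18,0,0],[0,-0.06,0,0.19,0,0]]'; python3 -c "
from rig import bot
s=bot.read_state();print(s['position'],s['force'],s['joint_positions'])"
```

```text
time_s: 10.78
position: [0.4127, -0.1815, 0.234]
tcp_rot: [[0.024, 1.0, 0.009], [0.941, -0.026, 0.339], [0.339, -0.0, -0.941]]
force: [0.0, -0.3, -1.2]
opening: 0.453
grasp_force: 30.0
time_s: 11.45
position: [0.4113, -0.2418, 0.2298]
tcp_rot: [[0.028, 1.0, 0.005], [0.743, -0.024, 0.668], [0.668, -0.015, -0.744]]
force: [0.4, 0.3, -1.2]
opening: 0.451
grasp_force: 30.0
[ 0.41127599 -0.24181571  0.22984092] [ 0.41444417  0.29367493 -1.24468019] [-57.09137552  34.33731292  91.37084468  21.52920491  91.11483247
 -62.2240222 ]
```

```bash
python3 -m handwheel '[[0,0,0,0.015,0,0],[0,0,0,0.04,0,0],[0,0,0,0.07,0,0],[0,0,0,0.1,0,0],[0,0,0,0.13,0,0],[0,0,0,0.16,0,0],[0,0,0,0.18,0,0],[0,0,0,0.2,0,0]]'; python3 -m handwheel '[[0,0,0,0,0,0],[0,0,0,0,0,0],[0,0,0,0,0,0],[0,0,0,0,0,0],[0,0,0,0,0,0],[0,0,0,0,0,0],[0,0,0,0,0,0],[0,0,0,0,0,0]]'
python3 - <<'E'
from h import *
K,W=cam("wrist");P,D=cams.capture("wrist")
S,_=cams.capture("scene");cv2.imwrite("pics/f.png",np.hstack([P[:, 100:400],S[:,50:400]]))
v,u=np.mgrid[:384,:512]
c=np.stack([u,v,np.ones_like(u)],-1).reshape(-1,3)@np.linalg.inv(K).T*D.reshape(-1,1)
X=c@W[:3,:3].T+W[:3,3];X=X[D.ravel()>0]
s=bot.read_state();g=s["position"];print(g,s["force"],s["joint_positions"],s["qvel"])
for y in np.arange(-.22,-.1,.02):
    Q=X[(X[:,2]>.18)&(abs(X[:,1]-y)<.005)&(abs(X[:,0]-g[0])<.018)&(X[:,2]<.4)]
    if len(Q): print(round(y,2),len(Q),np.median(Q,0))
E
```

```text
time_s: 12.12
position: [0.4113, -0.2401, 0.2309]
tcp_rot: [[0.026, 1.0, 0.004], [0.424, -0.015, 0.906], [0.905, -0.022, -0.424]]
force: [-0.9, 0.7, -1.2]
opening: 0.45
grasp_force: 30.0
time_s: 12.78
position: [0.4112, -0.2406, 0.2312]
tcp_rot: [[0.026, 1.0, 0.004], [0.427, -0.015, 0.904], [0.904, -0.022, -0.427]]
force: [0.3, -0.6, -0.9]
opening: 0.456
grasp_force: 30.0
[ 0.41117013 -0.24065487  0.2311299 ] [-0.44771772  0.7427805  -0.51459962] [-60.28616344  44.44504951  86.56277047  28.40826919 108.10874331
 -65.2193516 ] [ 0.0721219   0.12623724 -0.04822696  0.03833105  0.00293313  0.03614942]
-0.22 1932 [ 0.41113868 -0.22002016  0.24511769]
-0.2 1873 [ 0.41130057 -0.20004744  0.26462642]
-0.18 1815 [ 0.41099457 -0.18005261  0.28418899]
-0.16 1770 [ 0.4111561  -0.16002405  0.30374858]
-0.14 798 [ 0.4144584  -0.14211912  0.32111737]
```

View pics/f.png

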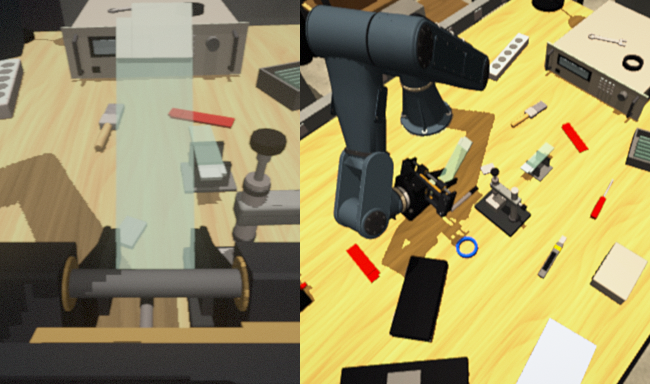

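The plate slopes at about 44° with the matt, notched end uppermost (left panel, about (155, 30)). It is clear of the gauge, and the waiting plate is still on its rest. Handing in.

```bash
python3 -c "
from rig import bot
print(bot.hand_in())"
```

```text
the job is handed in; nothing more can be done
None
```

I pressed the gauge onto the plate for over a second and let it rise, then drew the plate out by its clear end; it is held still at about 44°, frosted end up, label face up, centre about 27 cm above the bench, and the job is handed in (no verdict was returned).

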